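# Wake and zero the gem scale

## Robot

A 6-joint arm with a two-finger parallel gripper is mounted at the origin on the work surface. World frame = base frame: x ahead of the robot, y to its left, z up, the work surface at z = 0. Lengths are in m, angles in rad, forces in N, time in s.
With the tool pointing down it reaches from about 0.275 to 0.85 m from the base axis. Payload 19 kg.
Tool frame: the origin (TCP) lies midway between the tips of the shut fingers; the grasp point (between the pads) lies 19 mm behind it; z points along the fingers, y is the line along which they close (so a half turn about z gives the same grasp; the last joint's range is limited). The gripper opens to 85 mm and grips with 20 to 120 N. Pads are 22 mm wide; open, the fingers measure 114 mm over their backs; the gripper's body (76 mm by 85 mm) begins 54 mm behind the grasp point. The pads swing forward as they close: fully open they stand 13 mm farther back than shut.
Start: joints at [-1.278, 0.15, 1.437, -0, 1.554, -0.134], TCP at [0.238, -0.523, 0.204] pointing down, gripper open.
Joint ranges: [-2.8, 2.8], [-0.68, 2.1], [0.12, 2.68], [-1.39, 4.53], [0.16, 2.79], [-2.81, 2.81]. Speed limits (rad/s): [1.89, 1.89, 2.22, 3.01, 3.01, 3.01].

## Interface

Orientations are given as a unit quaternion [w, x, y, z].
In Python, from station import robot, viewer gives the robot as it stands. Calls block until the motion is done:
- robot.reach(position, orientation): joint-space move of the TCP to a pose.
- robot.move_l(position, feed=0.15, rotation=None): straight line of the TCP; rotation=None keeps the orientation; feed is the mean speed in m/s.
- robot.move_j(angles): joint-space move.
- robot.gripper_to(opening): finger opening in m; the grip force is fixed at half the most; returns when the fingers have stopped.
- robot.sleep(seconds).
- robot.ik(position, orientation): joint angles nearest the present ones, or None.
- viewer.capture(name): name is "scene" or "top"; returns the picture (400x640x3 uint8, red, green, blue); there is no depth.
- viewer.camera_info(name): a dict with "intrinsics" (3x3 intrinsics, pixels), "R" (3x3) and "t" (3): a world point X has camera coordinates R X + t. Camera axes: x right, y down, z forward; pixel columns grow to the right and rows downward; lengths in m; the calibration is good to about 2 mm. A picture is of the moment at which its call begins. camera_info takes no time and is no camera call.
A pose or a line that the arm cannot do raises robot.MotionError and nothing moves.
- robot.hand_in(): hands the job in; it is judged then, once.
Readings, each from a call of its own:
- robot.current_time(): time.
- robot.current_qpos(): joint angles.
- robot.current_qd(): joint speeds.
- robot.current_joint_torque(): joint torques, N m.
- robot.current_tool_pos(): TCP position.
- robot.current_orientation(): TCP orientation.
- robot.current_ft_force(): force on the tool from outside, world axes, zero at the start.
- robot.current_ft_torque(): the same for the moment, N m.
- robot.current_gripper_width(): finger opening in m.
- robot.current_finger_force(): force on a finger pad.
Only numpy, scipy, OpenCV 4.12 (cv2) and the standard library are available. Lean on these libraries where they do the work, as an engineer would, in place of code of your own. Each camera call takes 0.05 s, during which the arm holds its last target. There are 200 camera calls.

## Task

The gem scale on the stone dealer's table has gone to sleep: wake it by touching the dish on the scale lightly with the fingertips for about half a second, move clear of the dish again, then press the scale's green key all the way down and let it spring back. Do not lift, shift or lean hard on the dish, do not press the red or yellow key, and leave the spare dish, the stones and all other things where they stand.

Things in the scene. Friction and masses are not known exactly. Their poses are not given: they have to be found in the camera images.
- scale: gem scale, a white box fixed to the table, 240 mm along its x, 220 mm along its y, 60 mm high; origin at centre of its underside on the table, z up. Its three keys stand in a row along its y, 60 mm apart, on the near (-x) part of its top; a flat display lies in the middle; the platform with the dish is on the far (+x) part, its axis at x = +58 mm, y = 0
- dish: loose shallow steel weighing dish, 80 mm across below and 90 mm over the rim, 12 mm high, open above, flat floor 3 mm thick and 74 mm across inside; origin at centre of its underside, z up. It lies unfixed on the scale's 76 mm round platform, its underside 74 mm above the table
- platform (a joint): the sprung platform under the dish: metres pressed down, 0 = up, hard stop at 0.006. Up to 0.4 N of push on the dish sets it moving, then 0.9 N per mm, about 5.5 N at the stop; it springs back when released
- key_green (a joint): green key: metres pressed down, 0 = up, 0.006 = fully down (about 4.5 N, then a hard stop); springs back. The three keys trade places from run to run
- key_green_top (a point): centre of the top face of the green round push key, 26 mm across; it moves down with the key
- key_yellow (a joint): yellow key: metres pressed down, 0 = up, 0.006 = fully down (about 4.5 N, then a hard stop); springs back. The three keys trade places from run to run
- key_yellow_top (a point): centre of the top face of the yellow round push key, 26 mm across; it moves down with the key
- key_red (a joint): red key: metres pressed down, 0 = up, 0.006 = fully down (about 4.5 N, then a hard stop); springs back. The three keys trade places from run to run
- key_red_top (a point): centre of the top face of the red round push key, 26 mm across; it moves down with the key
- spare_dish: spare steel dish, identical to the scale's (90 mm across the rim, 12 mm high), standing on the table; origin at centre of its underside
- weight: brass check weight with a small head, 38 mm across, 55 mm high, upright on the table; origin at centre of its underside
- jar: small amber glass jar with black cap, 44 mm across, 55 mm high; origin at centre of its underside
- loupe: black eye loupe standing on the table, 36 mm across, 36 mm high; origin at centre of its underside
- stone_blue: loose dark blue domed stone, 44 mm across, 14 mm high; origin at centre of its underside
- stone_pink: loose pink domed stone, 44 mm across, 14 mm high; origin at centre of its underside
- platform_top (a point): centre of the platform's top face, under the dish (74 mm above the table when up)
Not all that is in view belongs to the job. What is shaped like the dish but blue or pink is not meant.

How it is judged:
On the way, in this order (a step that is already met when the one before it is completed fails the run):
1. the fingertips rest on the dish on the scale with a light touch (over 0.5 N) for 0.2 s (contact force between the fingers and dish above 0.5 N), for 0.2 s.
2. the fingers are clear of the dish, the platform back up (contact force between the fingers and dish below 0.1 N and value of joint platform below 0.002 m), for 0.1 s.
3. the green key is pressed down at least 4.5 mm of its 6 mm, with the fingers off the dish (value of joint key_green above 0.0045 m and contact force between the fingers and dish below 0.1 N), for 0.05 s.
At the end, for the whole second after the job is handed in: All three keys are up (within 1.5 mm); the dish lies flat and at rest on the platform, within 12 mm of its centre, the platform up; every other thing is within 12 mm of where it stood (value of joint each of key_green, key_yellow, key_red below 0.0015 m and value of joint platform below 0.002 m and horizontal distance between dish and platform_top below 0.012 m and z of dish in the frame of scale between 0.07 and 0.077 m and angle between dish's own z axis and vertical below 0.08 rad and linear speed of dish below 0.02 m/s and distance of each of spare_dish, weight, jar, loupe, stone_blue, stone_pink from where it was at the start of the episode below 0.012 m); the robot touches nothing.
It fails at once if the dish was leaned on with more than 20 N (contact force between the fingers and dish above 20 N).
It fails at once if the dish was lifted more than 6 mm (z of dish in the frame of scale above 0.08 m).
It fails at once if the dish was shifted more than 12 mm or tipped more than 0.3 rad (distance of dish from where it was at the start of the episode above 0.012 m or angle between dish's own z axis and vertical above 0.3 rad).
It fails at once if the red or yellow key was pressed more than 2.5 mm (value of joint any of key_yellow, key_red above 0.0025 m).
It fails at once if another thing was moved more than 12 mm, tipped or lifted (distance of any of spare_dish, weight, jar, loupe, stone_blue, stone_pink from where it was at the start of the episode above 0.012 m or angle between any of spare_dish, weight, jar, loupe, stone_blue, stone_pink's own z axis and vertical above 0.3 rad).
It also fails if it takes over 35 s, if anything falls off the work surface, if the arm or the gripper's body presses on something with over 40 N, if the wrist force passes 120 N, or if a joint passes its speed limit or range.

## Working session

There is one attempt and no reset: what is moved stays moved. The work goes in short steps, each a Python script; the robot and the scene stay as the last script left them, time stands still between calls to the robot, and variables do not carry over. Pictures are saved under pics/ and viewed, at most 10 in all, crops included, and the job is handed in when it is done.

```bash
mkdir -p pics; ls
python3 - <<'E'
from station import robot, viewer
import cv2, numpy as np
for n in("scene","top"):
    im=viewer.capture(n); cv2.imwrite(f"pics/{n}0.png",im[:,:,::-1])
    c=viewer.camera_info(n); print(n,np.round(c["intrinsics"],1).tolist(),np.round(c["R"],3).tolist(),np.round(c["t"],3).tolist())
print(robot.current_orientation(),robot.current_time())
E
```

```text
pics
scene [[473.5, 0.0, 321.0], [0.0, 473.5, 203.3], [0.0, 0.0, 1.0]] [[-0.545, 0.839, -0.005], [0.46, 0.294, -0.838], [-0.701, -0.459, -0.546]] [0.277, -0.191, 1.501]
top [[491.1, 0.0, 329.7], [0.0, 491.1, 201.8], [0.0, 0.0, 1.0]] [[-0.01, -1.0, 0.022], [-0.994, 0.007, -0.105], [0.105, -0.023, -0.994]] [0.036, 0.57, 1.081]
[-5.43081527e-04  9.77318935e-01  2.11772052e-01 -3.90523277e-05] 0.1
```

View pics/scene0.png

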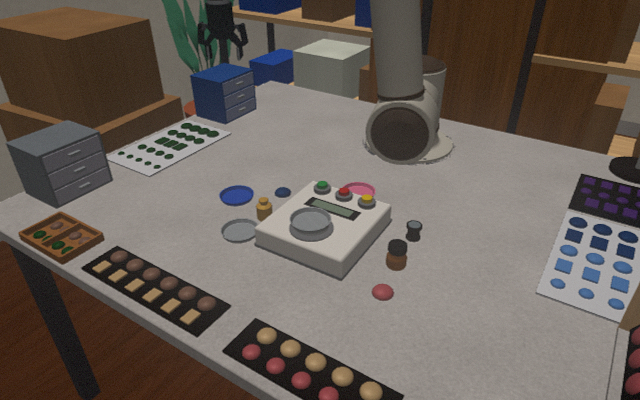

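View pics/top0.png

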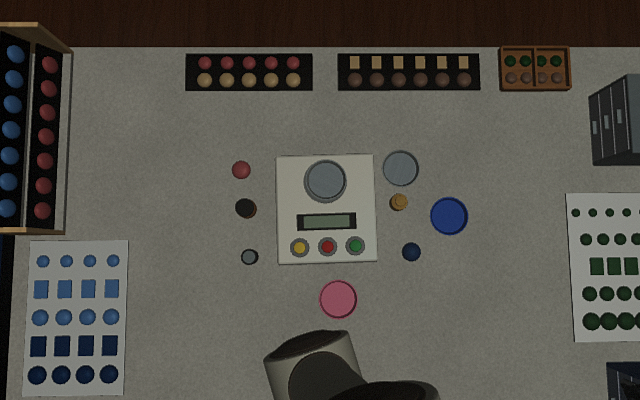

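The top view shows four dish-shaped candidates: steel on the scale (325,181), spare steel on the table (400,168), blue (449,216) and pink (338,299). I choose the one on the scale. The keys are yellow (299,247), red (327,247) and green (355,246). In the scene view green is at (322,186), with the dish at (311,222).

```bash
cat > h.py <<'E'
import cv2, numpy as np
from station import robot, viewer
def ray(n,p):
    c=viewer.camera_info(n);R=np.array(c["R"]);t=np.array(c["t"])
    return -R.T@t, R.T@np.linalg.solve(np.array(c["intrinsics"]),[p[0],p[1],1])
def plane(n,p,z):
    o,d=ray(n,p); return o+d*(z-o[2])/d[2]
def tri(a,b):
    (o1,d1),(o2,d2)=ray("top",a),ray("scene",b)
    s=np.linalg.lstsq(np.c_[d1,-d2],o2-o1,rcond=None)[0]
    p,q=o1+s[0]*d1,o2+s[1]*d2
    return (p+q)/2,np.linalg.norm(p-q)
E
python3 - <<'E'
from h import *
T=cv2.imread("pics/top0.png");S=cv2.imread("pics/scene0.png")
def blob(im,lo,hi,box):
    x0,y0,x1,y1=box
    m=cv2.inRange(cv2.cvtColor(im[y0:y1,x0:x1],cv2.COLOR_BGR2HSV),lo,hi)
    n,l,st,ce=cv2.connectedComponentsWithStats(m); i=1+np.argmax(st[1:,4]); return ce[i]+[x0,y0],st[i].tolist()
tb=(285,230,372,262); sb=(308,172,380,212)
for k,lo,hi in(("green",(40,90,50),(85,255,255)),("red",(0,140,70),(8,255,255)),("yellow",(18,120,90),(35,255,255))):
    a,sa=blob(T,lo,hi,tb);b,s2=blob(S,lo,hi,sb); p,e=tri(a,b)
    print(k,a.round(1),sa,b.round(1),s2,p.round(4),round(e,4), plane("top",a,p[2]).round(4))
# scale outline (white) in top view
m=cv2.inRange(cv2.cvtColor(T,cv2.COLOR_BGR2HSV),(0,0,175),(180,60,255)); m[:, :262]=0;m[:,390:]=0;m[:145]=0;m[275:]=0
m=cv2.morphologyEx(m,cv2.MORPH_OPEN,np.ones((3,3)))
c=max(cv2.findContours(m,0,2)[0],key=cv2.contourArea); r=cv2.minAreaRect(c); print(r)
P=np.array([plane("top",q,.06) for q in cv2.boxPoints(r)]);print(P.round(3).tolist(),P.mean(0))
# dish: circle
g=cv2.cvtColor(T,cv2.COLOR_BGR2GRAY)[150:212,295:356]; 
h=cv2.HoughCircles(cv2.resize(g,None,fx=4,fy=4,interpolation=2),cv2.HOUGH_GRADIENT,1,200,param1=100,param2=25,minRadius=65,maxRadius=100)
print(h); q=h[0,0,:2]/4+[295,150]; print("dish",q,plane("top",q,.084))
cv2.imwrite("pics/crop.png",cv2.resize(T[145:275,265:390],None,fx=4,fy=4,interpolation=2))
E
```

```text
green [355.2 245.3] [65, 10, 12, 12, 105] [321.8 183.4] [9, 9, 10, 7, 45] [ 0.4706 -0.0213  0.0799] 0.0008 [ 0.4704 -0.0209  0.0799]
red [327.2 246.2] [37, 11, 11, 11, 99] [343.6 190. ] [31, 16, 10, 5, 45] [0.4692 0.0387 0.0804] 0.0009 [0.469  0.0391 0.0804]
yellow [299.1 247.3] [9, 12, 11, 12, 105] [366.5 198.5] [54, 23, 10, 8, 74] [0.4675 0.0987 0.0765] 0.0006 [0.4674 0.099  0.0765]Traceback (most recent call last):
  File "<stdin>", line 14, in <module>
ValueError: max() iterable argument is empty
```

Run:
```python
from h import *
T=cv2.imread("pics/top0.png")
v=cv2.cvtColor(T,cv2.COLOR_BGR2GRAY); print("white",v[215,285],"table",v[215,268])
m=cv2.inRange(v,150,255); m[:, :262]=0;m[:,390:]=0;m[:145]=0;m[275:]=0
m=cv2.morphologyEx(m,cv2.MORPH_OPEN,np.ones((3,3)))
cs=cv2.findContours(m,0,2)[0]
if cs:
    r=cv2.minAreaRect(max(cs,key=cv2.contourArea)); print(r)
    P=np.array([plane("top",q,.06) for q in cv2.boxPoints(r)]);print(P.round(3).tolist(),P.mean(0))
g=v[150:212,295:356]
h=cv2.HoughCircles(cv2.resize(g,None,fx=4,fy=4,interpolation=2),cv2.HOUGH_GRADIENT,1,200,param1=100,param2=25,minRadius=65,maxRadius=100)
print(h); q=h[0,0,:2]/4+[295,150]; print("dish",q,plane("top",q,.084))
cv2.imwrite("pics/crop.png",cv2.resize(T[145:275,265:390],None,fx=4,fy=4,interpolation=2))
# approach feasibility
g=[0.4705,-0.021]; d=[0.602,0.04]
for p in(g,d):
    for w in(0,np.pi/2,-np.pi/2):
        o=[0,np.cos(w/2),np.sin(w/2),0]; j=robot.ik([*p,.2],o); print(p,w,None if j is None else np.round(j,2))
```

```text
white 137 table 102
[[[123.5 120.5  69.6]]]
dish [325.875 180.125] [0.6111302  0.04058904 0.084     ]
[0.4705, -0.021] 0 [-0.21 -0.07  1.67 -0.    1.54  1.36]
[0.4705, -0.021] 1.5707963267948966 [-0.21 -0.07  1.67 -0.    1.54 -0.21]
[0.4705, -0.021] -1.5707963267948966 None
[0.602, 0.04] 0 [-0.06  0.21  1.37 -0.    1.56  1.51]
[0.602, 0.04] 1.5707963267948966 [-0.06  0.21  1.37 -0.    1.56 -0.06]
[0.602, 0.04] -1.5707963267948966 None
```

View pics/crop.png

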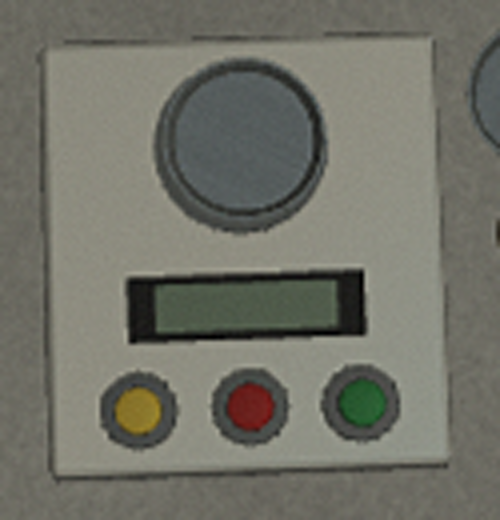

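The crop confirms the steel dish on the scale and the green key on the right (crop 360,402). Next is the light touch.

```bash
cat >> h.py <<'E'
def down(xy,z0,zmin,fstop,step=.001):
    robot.move_l([*xy,z0],feed=.08); robot.sleep(.2); f0=robot.current_ft_force()[2]; z=z0
    while z>zmin:
        z-=step; robot.move_l([*xy,z],feed=.02); robot.sleep(.02)
        f=robot.current_ft_force()[2]-f0
        if abs(f)>.4: print(round(z,4),robot.current_tool_pos()[2].round(4),round(f,2))
        if abs(f)>fstop: break
    return z,f
E
python3 - <<'E'
from h import *
robot.gripper_to(0.0)
d=[.6107,.0405]
o=[0,np.cos(np.pi/4),np.sin(np.pi/4),0]
robot.reach([*d,.2],o); print(robot.current_time(),robot.current_tool_pos())
z,f=down(d,.088,.071,1.6)
robot.sleep(.5); print("held",robot.current_ft_force(),robot.current_time())
robot.move_l([*d,.15]); print(robot.current_ft_force(),robot.current_time(),robot.current_gripper_width())
cv2.imwrite("pics/after.png",viewer.capture("scene")[130:290,210:430,::-1])
E
```

```text
3.2667 [0.61072827 0.03964958 0.19998586]
0.087 0.0869 -0.66
0.084 0.0839 -1.7
held [-0.52674978 -0.336121   -0.16186159] 6.5833
[-0.45604144 -0.6564845  -1.09945625] 7.175 0.00040279873523028003
```

That stop was noise: the force had the wrong sign and z was 0.084, above the dish floor. I'll average the force over several readings and require an upward force.

```bash
cat >> h.py <<'E'
def fz(n=8):
    v=[]
    for _ in range(n): robot.sleep(.02); v.append(robot.current_ft_force()[2])
    return np.mean(v)
def down(xy,z0,zmin,fstop,step=.001):
    robot.move_l([*xy,z0],feed=.08); robot.sleep(.3); f0=fz(15); z=z0
    while z>zmin:
        z-=step; robot.move_l([*xy,z],feed=.02); robot.sleep(.05); f=fz()-f0
        print(round(z,4),robot.current_tool_pos()[2].round(4),round(f,2))
        if f>fstop: break
    return z,f0
E
python3 - <<'E'
from h import *
d=[.6107,.0405]
z,f0=down(d,.082,.0725,1.6)
robot.sleep(.4); print("held",fz()-f0,robot.current_time())
robot.move_l([*d,.15]); print(fz()-f0,robot.current_time())
cv2.imwrite("pics/after.png",cv2.resize(viewer.capture("scene")[130:290,210:430,::-1],None,fx=3,fy=3))
E
```

```text
0.081 0.081 -0.17
0.08 0.08 0.04
0.079 0.079 -0.26
0.078 0.078 0.0
0.077 0.077 0.34
0.076 0.076 -0.14
0.075 0.075 0.07
0.074 0.074 0.3
0.073 0.0731 0.04
0.072 0.0721 -0.08
held 0.1557179455619315 13.6417
-0.31624621212172876 14.4417
```

View pics/after.png

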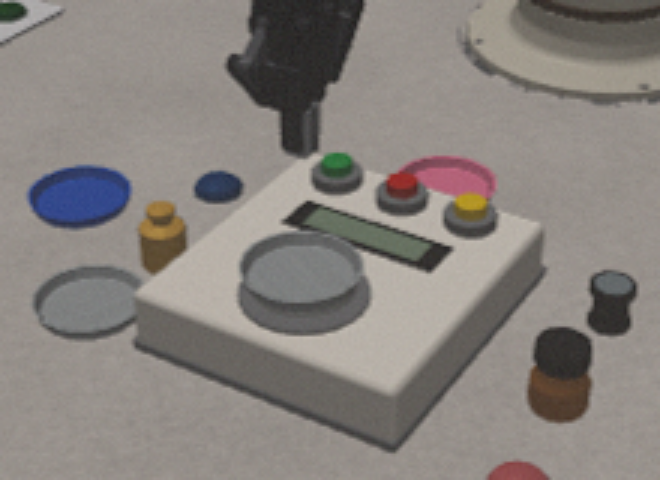

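The picture shows the dish and keys untouched. The fingertip's lower end is at about (310,181) in the full image, but a TCP at z = 0.15 should project to about (310,192). So the real tips sit higher than the reported TCP. I'll measure that before descending again.

Run:
```python
from h import *
print(robot.current_tool_pos(),robot.current_orientation().round(3),robot.current_gripper_width(),robot.current_qpos().round(3),robot.current_time())
a=viewer.capture("scene");b=viewer.capture("top")
cv2.imwrite("pics/s2.png",cv2.resize(a[90:240,250:400,::-1],None,fx=4,fy=4,interpolation=2))
cv2.imwrite("pics/t2.png",cv2.resize(b[120:270,255:405,::-1],None,fx=4,fy=4,interpolation=2))
for n in("scene","top"):
    c=viewer.camera_info(n)
    for z in(.15,.165,.18,.2):
        q=c["intrinsics"]@(c["R"]@np.array([.6107,.0405,z])+c["t"]);print(n,z,(q[:2]/q[2]).round(1))
m=(a.max(2)<70); 
for r in range(172,190): print(r,np.where(m[r,290:330])[0][[0,-1]]+290 if m[r,290:330].any() else None)
```

```text
[0.61026484 0.0405271  0.14879818] [-0.001  0.707  0.707 -0.001] 0.00019735271050178501 [-0.06   0.251  1.429 -0.     1.463 -0.06 ] 14.4917
scene 0.15 [310.  191.7]
scene 0.165 [309.9 185.4]
scene 0.18 [309.8 179. ]
scene 0.2 [309.6 170.4]
top 0.15 [326.4 175.5]
top 0.165 [326.5 174.3]
top 0.18 [326.6 173.1]
top 0.2 [326.8 171.4]
172 [304 315]
173 [304 315]
174 [304 315]
175 [304 315]
176 [304 315]
177 [304 315]
178 [304 315]
179 [305 315]
180 [306 310]
181 [309 309]
182 None
183 None
184 None
185 None
186 [324 326]
187 [318 319]
188 None
189 [329 329]
```

View pics/s2.png

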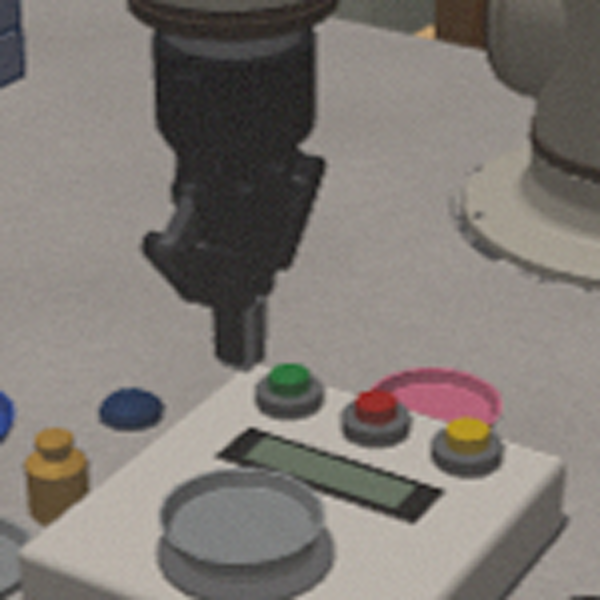

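View pics/t2.png

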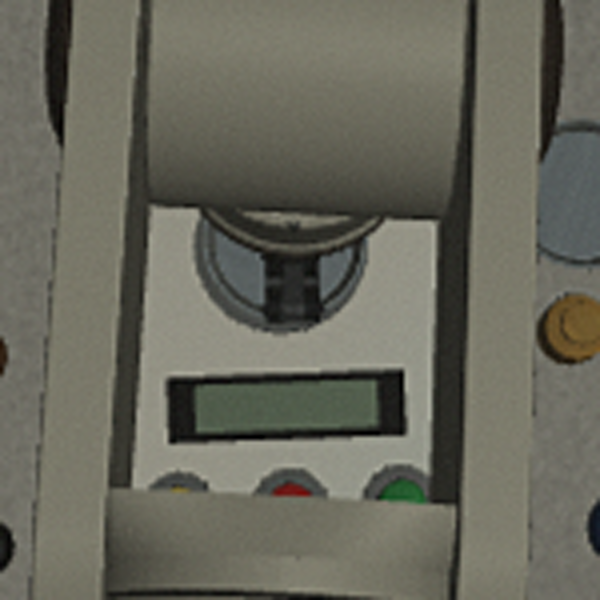

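The axis position agrees in both views, but the shut tip bottom lies at z ≈ 0.178 when the TCP reads 0.149. The real fingers end about 28 mm short of the reported TCP, which fits the missing contact at 0.072. I'll use the force to find the dish, expecting contact near z ≈ 0.048.

Run:
```python
from h import *
import h
_f=h.fz; h.fz=lambda n=6:_f(n)
d=[.6107,.0405]
z,f0=down(d,.058,.040,1.4,.0012)
robot.sleep(.4); print("held",h.fz()-f0,robot.current_time())
cv2.imwrite("pics/touch.png",cv2.resize(viewer.capture("scene")[130:290,210:430,::-1],None,fx=3,fy=3))
robot.move_l([*d,.10],feed=.1); print(robot.current_time())
```

```text
0.0568 0.0568 0.16
0.0556 0.0556 0.46
0.0544 0.0544 0.25
0.0532 0.0532 0.13
0.052 0.052 0.23
0.0508 0.0508 -0.34
0.0496 0.0496 0.3
0.0484 0.0485 1.78
held 1.3801879999626212 20.1417
20.8583
```

View pics/touch.png

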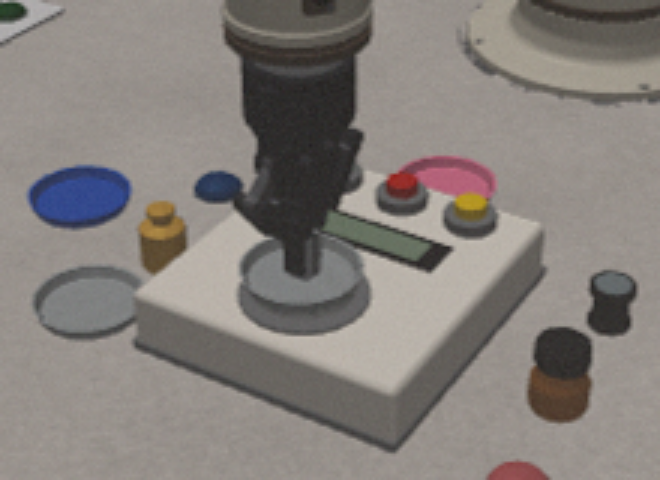

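The tips rest in the middle of the dish at crop (300,272). The force read 1.4–1.8 N over more than 0.5 s, so the tip offset is about 27.5 mm. Next I press the green key.

Run:
```python
from h import *
g=[.4705,-.021]
robot.move_l([*g,.10],feed=.2); robot.move_l([*g,.055],feed=.08); robot.sleep(.2); f0=fz(8); z=.055; f=0
while z>.038 and f<5.5 and robot.current_time()<31:
    z-=.0015 if f<2.3 else .0009
    robot.move_l([*g,z],feed=.02); robot.sleep(.03); f=fz(4)-f0
    print(round(z,4),round(f,2))
robot.sleep(.1)
im=viewer.capture("scene")
robot.move_l([*g,.10],feed=.12); print(robot.current_time(),robot.current_ft_force())
b=viewer.capture("scene")
cv2.imwrite("pics/key.png",np.hstack([cv2.resize(x[130:290,230:430,::-1],None,fx=2,fy=2) for x in(im,b)]))
```

```text
0.0535 1.5
0.052 2.56
0.0511 2.84
0.0502 3.28
0.0493 3.99
0.0484 7.66
25.6583 [-0.92100834 -0.18829645  0.64675535]
```

View pics/key.png

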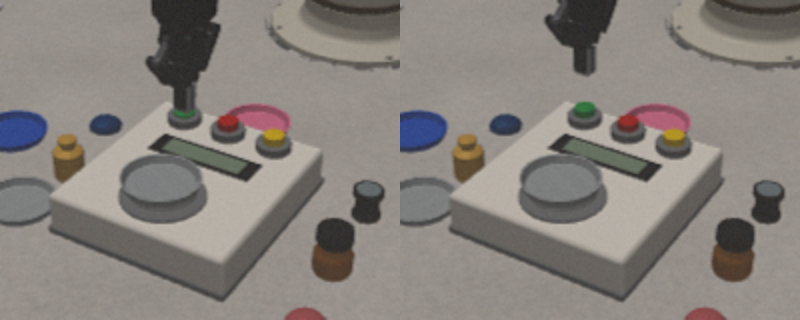

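The left picture shows the green key pushed down into its collar at (185,113), with the force jumping to 7.7 N at the hard stop. The right one shows it back up at (585,108), with the dish and everything else in place.

```bash
python3 -c "
from station import robot
print(robot.hand_in())"
```

```text
the job is handed in; nothing more can be done
None
```

The job is handed in: I touched the dish on the scale lightly (about 1.5 N for over half a second), moved clear, then pressed the green key to its stop and let it spring back, with nothing else visibly moved; no verdict came back.

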